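# Turn the workpiece turntable to the front and set its brake

## Task

Push the turntable round by the studs on its rim until the guide block - the short, thick steel block with drilled holes - lies straight in line with the pointer at the front of the turntable's foot. Then set the brake by pushing the shoe's upright tongue fully home against the turntable's edge. Do not touch, lift or upset the things lying on the turntable, and leave the oil can, the squeeze bottle and the spanner around it where they are.

Things in the scene. Friction and masses are not known exactly. Their poses are not given: they have to be found in the camera images.
- base: Fixed foot of the turntable: round grey plate, 284 mm across, 10 mm thick. Origin on the turntable's axis at bench height, z up. -x points to the pointer, a steel wedge 24 mm wide, 32 mm high, its middle 163 mm from the axis (plate reaches 190 mm there). +y points to the brake, in a guide that reaches 245 mm from the axis (walls 22 mm high). It stands turned by up to 0.35 rad.
- tray (a joint): Angle of the turntable, an aluminium disc 270 mm across, top 30 mm above the bench (31 mm on its mat). 0 at the start, growing anticlockwise seen from above, free to turn both ways. It turns stiffly (about 0.25 N m, that is some 2 N at a stud) and stays where it is left.
- stud0 (a point): Push stud on the rim: upright steel pin 16 mm in diameter, 40 mm high, 120 mm from the axis. The point is the centre of its top, 70 mm above the bench. The four studs stand 90 degrees apart and midway between the four things on the turntable.
- stud1 (a point): Second stud, as stud0, 90 degrees further anticlockwise.
- stud2 (a point): Third stud, as stud0.
- stud3 (a point): Fourth stud, as stud0.
- brake_tongue (a point): Point on the outer face of the brake shoe's upright tongue, 41 mm above the bench, in the middle of its width. The tongue is a steel plate 44 mm wide and 10 mm thick, its top 57 mm above the bench; it starts about 200 mm from the axis and is pushed straight towards the axis.
- brake (a joint): Travel of the brake shoe towards the turntable's edge in m: 0 fully back, about 0.020 when its rubber pad bears on the edge (stop at 0.0208). Takes about 3 N to push and stays where it is left.
- guide_block: The guide block, a loose steel block 32 x 84 x 25 mm with drilled holes, lying flat on the turntable about 70 mm from the axis. Origin: centre of its underside; long axis y. Which of the four places on the turntable it has, and how it is turned, changes.
- guide_block_center (a point): Centre of the guide block, half-way up.
- clamp_bar: Loose steel bar with drilled holes, longer and thinner than the guide block, 24 x 110 x 14 mm, long axis y; lies on the turntable about 70 mm from the axis. Origin: centre of its underside.
- clamp_bar_center (a point): Centre of the long bar.
- tape_roll: Loose roll of tape lying flat on the turntable, 66 mm in diameter, 18 mm high. Origin: centre of its underside.
- tape_roll_center (a point): Centre of the tape roll.
- chalk_box: Loose small carton, 40 x 60 x 22 mm, lying on the turntable. Origin: centre of its underside.
- chalk_box_center (a point): Centre of the small carton.
- oil_can: Bystander: oil can with a thin spout, 64 x 68 x 196 mm. Origin: centre of its underside.
- squeeze_bottle: Bystander: squeeze bottle, 58 mm in diameter, 180 mm high. Origin: centre of its underside.
- spanner: Bystander: spanner lying flat, 26 x 182 x 7 mm, long axis y. Origin: centre of its underside.

How it is judged:
By the outcome, as a careful person would: the job done as asked, in the order asked, and still so for the second after the job is handed in, with the robot touching nothing.
It also fails if it takes over 54 s, if anything falls off the work surface, if the arm or the gripper's body presses on something with over 40 N, if the wrist force passes 120 N, or if a joint passes its speed limit or range.

## Robot

A 7-joint arm with a two-finger parallel gripper is mounted at the origin on a cart in front of the work surface, level with it; the furniture and walls round the work are solid. World frame = base frame: x ahead of the robot, y to its left, z up, the work surface at z = 0. Lengths are in m, angles in rad, forces in N, time in s.
With the tool pointing down it reaches from about 0.425 to 0.95 m from the base axis. Payload 4.7 kg.
Tool frame: the origin (TCP) lies on the centre line of the jaws, within the pads' length; the fingertips stand robot.nose_length ahead of it and the grasp point (between the pads) lies 8 mm behind it (robot.nose_length is the distance from the TCP to the fingertips, in m); z points along the fingers, y is the line along which they close (so a half turn about z gives the same grasp; the last joint's range is limited). The gripper opens to 85 mm and grips with 20 to 120 N. Pads are 22 mm wide; open, the fingers measure 114 mm over their backs; the gripper's body (76 mm by 85 mm) begins 54 mm behind the grasp point. The pads swing forward as they close: fully open they stand 13 mm farther back than shut.
Start: joints at [-1.245, 0.469, -0.049, 1.532, 0.024, 1.141, -0.082], TCP at [0.234, 0.633, 0.211] pointing down, gripper open.
Joint ranges: [-2.59, 2.59], [-0.33, 1.99], [-1.39, 1.29], [0.1, 2.45], [-1.04, 4.18], [0.21, 1.99], [-2.66, 2.66]. Speed limits (rad/s): [2.57, 2.57, 3.14, 3.14, 3.14, 3.14, 3.14].

## Interface

Orientations are given as [roll, pitch, yaw] about the fixed x, y, z axes, in that order (R = Rz(yaw) Ry(pitch) Rx(roll)).
In Python, from plant import robot gives the robot as it stands. Calls block until the motion is done:
- robot.goto(position, orientation): joint-space move of the TCP to a pose.
- robot.move_straight(position, vel=0.15, attitude=None, contact_N=None): straight line of the TCP; attitude=None keeps the orientation; vel is the mean speed in m/s. With contact_N (N) it stops when the force on the tool has changed by that much, and returns True; else False.
- robot.move_joints(angles): joint-space move.
- robot.grip(opening, strength=None): opening from 0.0 (shut) to 1.0 (fully open); strength is the grip in N (None keeps the last); returns when the fingers have stopped.
- robot.sleep(seconds).
- robot.inverse_kinematics(position, orientation): joint angles nearest the present ones, or None.
- robot.sense(): the state.
- robot.grab_frame(name): name is "scene" or "top"; returns a dict with "image" (400x640x3 uint8, red, green, blue), "range_z" (400x640 float32, m along the optical axis (not along the pixel's ray), 0 where there is no reading), "fx", "fy", "cx", "cy" (pixels), "dist_coeffs" ([k1, k2, p1, p2, k3] as OpenCV has them; the pictures are not rectified), "R" (3x3) and "t" (3): a world point X has camera coordinates R X + t. Camera axes: x right, y down, z forward; pixel columns grow to the right and rows downward; lengths in m; the calibration is good to about 2 mm. A picture is of the moment at which its call begins.
A pose or a line that the arm cannot do raises robot.IKError and nothing moves.
- robot.close_job(): hands the job in; it is judged then, once.
The state is a dict: "t": time; "joint_pos": joint angles; "joint_velocities": joint speeds; "effort": joint torques, N m; "tcp_pos": TCP position; "tcp_rot": TCP orientation; "wrist_force": force on the tool from outside, world axes, zero at the start; "torque": the same for the moment, N m; "opening": opening from 0.0 (shut) to 1.0 (fully open); "gripper_force": force on a finger pad.
Only numpy, scipy, OpenCV 4.12 (cv2) and the standard library are available. Lean on these libraries where they do the work, as an engineer would, in place of code of your own. Each camera call takes 0.05 s, during which the arm holds its last target. There are 200 camera calls.

## Working session

There is one attempt and no reset: what is moved stays moved. The work goes in short steps, each a Python script; the robot and the scene stay as the last script left them, time stands still between calls to the robot, and variables do not carry over. Pictures are saved under pics/ and viewed, at most 10 in all, crops included, and the job is handed in when it is done.

```bash
mkdir -p pics; ls; python3 - <<'E'
from plant import robot
import cv2,numpy as np,pickle
for n in ("scene","top"):
    f=robot.grab_frame(n); pickle.dump(f,open(f"{n}0.pkl","wb"))
    cv2.imwrite(f"pics/{n}0.png",f["image"][:,:,::-1])
    print(n,f["fx"],f["cx"],f["cy"],f["dist_coeffs"],np.round(-f["R"].T@f["t"],3), np.round(f["R"],2).tolist())
print(robot.nose_length, robot.sense()["t"])
E
```

```text
pics
scene 473.16200469727175 326.10677998392913 200.64338961894902 [-0.10682513  0.          0.          0.          0.        ] [-0.44   1.013  1.286] [[-0.7, -0.71, 0.01], [-0.47, 0.46, -0.75], [0.53, -0.53, -0.66]]
top 466.70977537933584 320.45389501107456 198.1448941645361 [-0.09954027  0.          0.          0.          0.        ] [0.326 0.058 1.452] [[-0.02, -1.0, -0.0], [-0.99, 0.02, -0.15], [0.15, 0.0, -0.99]]
0.011 0.1
```

View pics/scene0.png

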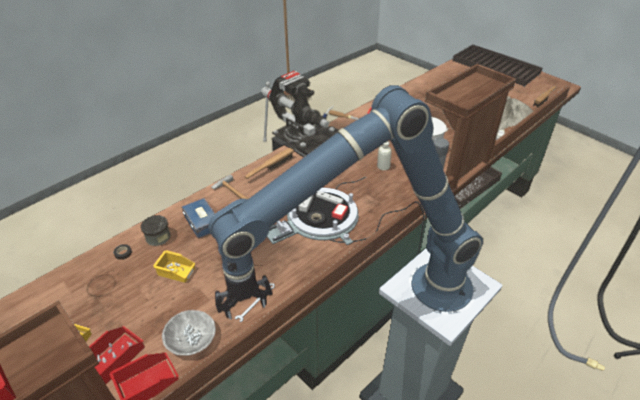

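View pics/top0.png

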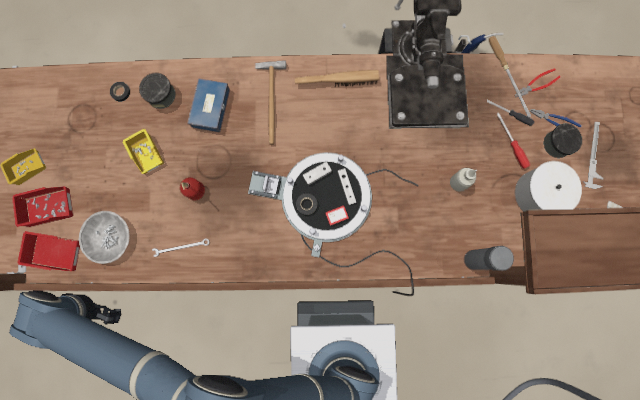

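The top view shows the turntable at about (327,196), the pointer at (317,248) and the brake at (265,184). The oil can is at (193,188), the spanner at (180,247) and the squeeze bottle at (463,178). Next I'll enlarge the turntable.

```bash
cat > h.py <<'E'
import cv2,numpy as np
def K(f): return np.array([[f["fx"],0,f["cx"]],[0,f["fy"],f["cy"]],[0,0,1]])
def w(f,uv,z):
    "pixels -> world points at height z"
    p=cv2.undistortPoints(np.array(uv,float).reshape(-1,1,2),K(f),np.array(f["dist_coeffs"]))[:,0]
    d=np.c_[p,np.ones(len(p))]@f["R"]; c=-f["R"].T@f["t"]
    return c+d*((z-c[2])/d[:,2])[:,None]
def px(f,X):
    return cv2.projectPoints(np.array(X,float).reshape(-1,1,3),cv2.Rodrigues(f["R"])[0],f["t"],K(f),np.array(f["dist_coeffs"]))[0][:,0]
def crop(f,name,u0,v0,u1,v1,s):
    cv2.imwrite(name,cv2.resize(f["image"][v0:v1,u0:u1,::-1],None,fx=s,fy=s,interpolation=cv2.INTER_CUBIC))
E
python3 - <<'E'
import pickle; from h import *
f=pickle.load(open("top0.pkl","rb")); crop(f,"pics/c0.png",240,140,380,265,5)
E
```

```text
(no output)
```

View pics/c0.png

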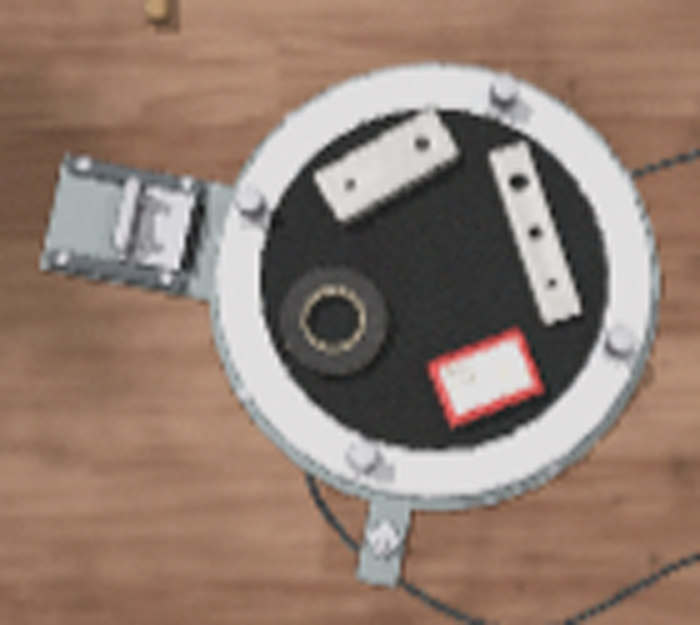

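The crop shows the guide block (thick, two holes) at crop (387,165) and the long bar at (535,233). The stud tops are at (505,90), (250,203), (368,458) and (622,340). The pointer is at (384,538) and the brake tongue at about (126,217).

```bash
python3 - <<'E'
import pickle; from h import *
f=pickle.load(open("top0.pkl","rb"))
W=lambda c,z: w(f,np.array(c,float)/5+[239.6+.0,139.6],z)
S=W([(505,90),(250,203),(368,458),(622,340)],.07); c=S.mean(0)[:2]
print("studs",S.round(4).tolist(),c, np.hypot(*(S[:,:2]-c).T), np.degrees(np.arctan2(*(S[:,:2]-c).T[::-1])))
for n,p,z in [("block",[(315,177),(343,222),(460,155),(432,110)],.056),("bar",[(490,153),(525,143),(580,313),(546,325)],.045),("pointer foot",[(360,580),(397,586)],.01),("pointer",[(384,538)],.042),("tongue top",[(117,255),(128,180),(127,257),(138,182)],.057),("guide",[(66,157),(42,268)],.022),("disc l r t b",[(212,275),(660,275),(436,62),(436,500)],.03)]:
    X=W(p,z)[:,:2]; m=X.mean(0); d=m-c
    print(n,X.round(3).tolist(),m.round(4),"r",np.hypot(*d).round(4),"az",np.degrees(np.arctan2(d[1],d[0])).round(2))
# depth check
for p,z in [((387,165),.056),((436,272),.031)]:
    u,v=np.array(p)//5+[240,140]; cc=-f["R"].T@f["t"]
    X=W([p],z)[0]; print("depth", f["range_z"][v,u],(f["R"]@X+f["t"])[2])
E
```

```text
studs [[0.654, -0.0052, 0.07], [0.5873, 0.1503, 0.07], [0.4322, 0.0818, 0.07], [0.4997, -0.0711, 0.07]] [0.54331987 0.03895275] [0.11918443 0.11972779 0.11909574 0.11839388] [ -21.72962146   68.43019904  158.91201418 -111.61453646]
block [[0.605, 0.111], [0.577, 0.095], [0.617, 0.023], [0.646, 0.039]] [0.6113 0.067 ] r 0.0736 az 22.44
bar [[0.62, 0.004], [0.626, -0.018], [0.52, -0.048], [0.513, -0.027]] [ 0.5699 -0.0224] r 0.0669 az -66.58
pointer foot [[0.362, 0.089], [0.358, 0.066]] [0.3598 0.0777] r 0.1876 az 168.08
pointer [[0.386, 0.073]] [0.3859 0.0735] r 0.1611 az 167.63
tongue top [[0.559, 0.232], [0.606, 0.226], [0.558, 0.226], [0.604, 0.219]] [0.5818 0.2259] r 0.1908 az 78.37
guide [[0.628, 0.269], [0.558, 0.284]] [0.5931 0.2761] r 0.2423 az 78.15
disc l r t b [[0.55, 0.177], [0.545, -0.1], [0.682, 0.036], [0.409, 0.042]] [0.5465 0.0386] r 0.0032 az -6.13
depth 1.4183975 1.423195794028396
depth 1.4400427 1.438706300030632
```

Measurements agree with the given sizes: studs at r≈119 mm, bearings 90° apart, block r≈73 mm, pointer r≈161 mm. The block has to turn 145.6° anticlockwise. I'll push stud3 the whole way round the far side, since that whole arc should be in reach. Before moving I'll check kinematics along the arc and at the brake.

```bash
cat >> h.py <<'E'
C=np.array([.5433,.039]); R0=.124
def arc(az,z,r=R0,off=90):
    a=np.radians(az); yaw=(a+np.radians(off)+np.pi)%(2*np.pi)-np.pi
    return [C[0]+r*np.cos(a),C[1]+r*np.sin(a),z],[np.pi,0,yaw]
E
python3 - <<'E'
from plant import robot; from h import *; import pickle
f=pickle.load(open("top0.pkl","rb"))
for n,p,z in [("can top",(192,188),.1),("spout tip",(216,209),.19),("bottle",(463,178),.1)]: print(n,w(f,[p],z)[0].round(3))
for off in (90,-90,0,180):
    print(off,[(lambda q: None if q is None else np.round(q,2)[[0,4,6]].tolist())(robot.inverse_kinematics(*arc(a,.057,off=off))) for a in (-125,-90,-45,0,25)])
for off in (90,-90,0,180):
    q=robot.inverse_kinematics(*arc(78.1,.048,r=.235,off=off)); print("brake",off,None if q is None else np.round(q,2).tolist())
E
```

```text
can top [0.564 0.438 0.1  ]
spout tip [0.489 0.345 0.19 ]
bottle [ 0.579 -0.367  0.1  ]
90 [[-0.78, -0.78, -1.35], [-0.53, -0.6, -0.92], [-0.42, -0.47, -0.37], [-0.47, -0.4, 0.21], [-0.47, -0.3, 0.49]]
-90 [[-0.37, -0.31, 1.32], [-0.22, -0.26, 1.89], [-0.04, -0.05, 2.41], [0.58, 0.94, 2.32], [-0.87, -0.9, -2.17]]
0 [[0.82, 0.65, 1.96], [-0.69, -0.84, -2.27], [-0.69, -0.88, -1.59], [-0.55, -0.5, -1.27], [-0.62, -0.48, -0.93]]
180 [[-0.56, -0.49, -0.07], [-0.37, -0.41, 0.47], [-0.26, -0.28, 1.04], [-0.23, -0.12, 1.55], [-0.21, -0.01, 1.81]]
brake 90 [-0.52, 0.6, 0.04, 1.74, -0.03, 0.81, 0.9]
brake -90 [-0.91, 0.67, 0.61, 1.76, -0.49, 0.86, -1.85]
brake 0 [-0.74, 0.62, 0.35, 1.75, -0.27, 0.82, -0.47]
brake 180 [-0.3, 0.61, -0.28, 1.72, 0.21, 0.83, 2.26]
```

```bash
python3 - <<'E'
from plant import robot; from h import *; import pickle
robot.grip(0.0)
p=robot.sense()["tcp_pos"]; robot.move_straight([p[0],p[1],.34],vel=.2)
robot.goto(*arc(-127,.25)); P,o=arc(-127,.057)
print("touch",robot.move_straight(P,vel=.15,contact_N=8), robot.sense()["t"],robot.sense()["wrist_force"])
for a in np.linspace(-127,21,16)[1:]:
    P,o=arc(a,.057); hit=robot.move_straight(P,vel=.1,attitude=o,contact_N=20)
    s=robot.sense(); print(round(a),hit,np.round(s["wrist_force"],1))
    if hit: break
print(s["t"],s["tcp_pos"],robot.sense()["opening"])
f=robot.grab_frame("top"); pickle.dump(f,open("top1.pkl","wb")); crop(f,"pics/c1.png",240,140,380,265,5)
E
```

```text
touch False 5.7 [-0.78819103 -0.3692303   0.60364124]
-117 False [-0.2  1.2  0.1]
-107 False [-0.7  0.7  0. ]
-97 False [-1.1 -0.6 -0. ]
-88 False [-0.8 -0.4 -0.2]
-78 False [0.1 0.7 0. ]
-68 False [-0.  -0.3  0.1]
-58 False [-0.3  0.1 -0.8]
-48 False [0.2 0.6 0. ]
-38 False [-0.2  0.1  0.1]
-28 False [ 0.2 -0.5 -0.6]
-18 False [-0.2 -0.2 -1.4]
-9 False [-0.3  0.  -0.1]
1 False [-0.1 -0.4 -0.7]
11 False [-0.   0.  -0.3]
21 False [-0.4  0.1 -0.1]
11.2 [0.65916787 0.08220428 0.05697798] -0.0018501892310013675
```

View pics/c1.png

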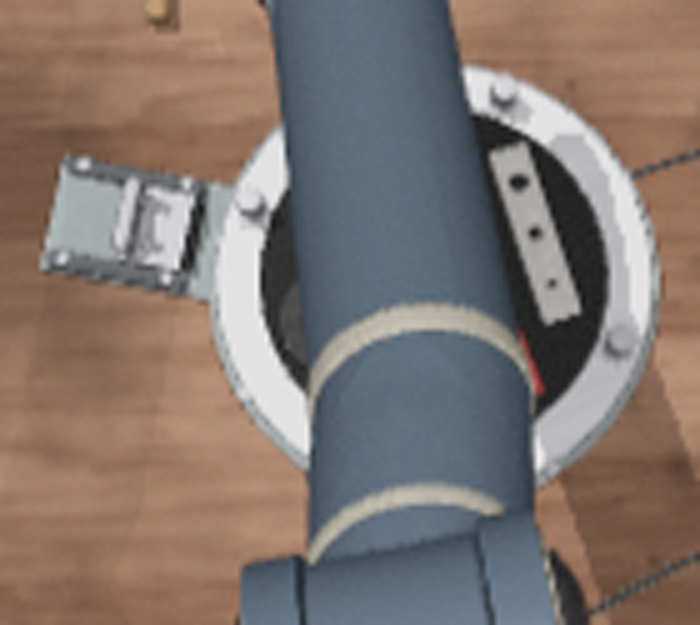

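The top picture shows the tray unchanged: studs still at crop (505,93), (250,205) and (622,340), bar where it was. The arm hides the rest, and no push force showed up. I'll look from the other camera to see where the fingers are.

```bash
python3 - <<'E'
from plant import robot; from h import *; import pickle
f=robot.grab_frame("scene"); pickle.dump(f,open("scene1.pkl","wb"))
s=robot.sense(); P=s["tcp_pos"]; print(s["tcp_pos"],np.round(s["tcp_rot"],3),np.round(s["joint_pos"],3),s["t"])
u=px(f,[P,[*C,.03],[*P[:2],P[2]+.15]]); print(u)
c=u[1].astype(int); crop(f,"pics/s1.png",c[0]-80,c[1]-60,c[0]+80,c[1]+60,5); print(c)
E
```

```text
[0.65942015 0.08148808 0.05706497] [-3.141e+00  1.000e-03  1.933e+00] [-0.264  0.605  0.111  1.7   -0.083  0.841  0.244] 11.3
[[295.75966562 195.02769627]
 [323.69933437 209.0215423 ]
 [294.37129259 164.93842785]]
[323 209]
```

View pics/s1.png

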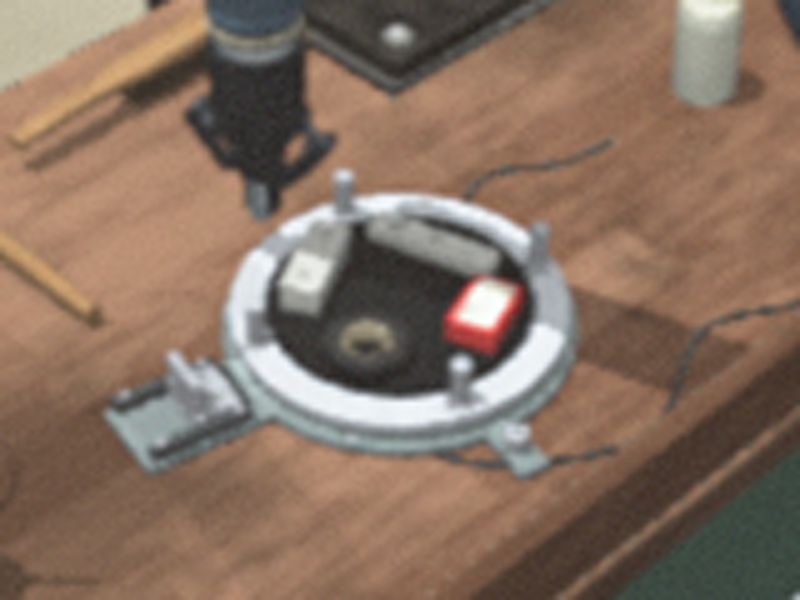

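In the scene view the fingertips are at crop (262,212), where calibration and the reported TCP predict about (265,241). The tip looks higher or farther out than it should be, so I'll use depth to find out which.

```bash
cat >> h.py <<'E'
def cloud(f):
    v,u=np.mgrid[:400,:640]; p=cv2.undistortPoints(np.c_[u.ravel(),v.ravel()].astype(float)[:,None],K(f),np.array(f["dist_coeffs"]))[:,0]
    z=f["range_z"].ravel()[:,None]; X=(np.c_[p,np.ones(len(p))]*z-f["t"])@f["R"]; X[z[:,0]==0]=np.nan
    return X.reshape(400,640,3)
E
python3 - <<'E'
import pickle; from h import *
s=pickle.load(open("scene1.pkl","rb")); X=cloud(s)
c0=np.array([243,149])
for n,p in [("tip",(262,205)),("tip up",(262,195)),("body",(260,120)),("wrist",(255,60)),("bench",(100,250)),("bench",(450,30)),("bench r",(300,550)),("mat",(430,290)),("block top",(308,270)),("carton",(490,297)),("rim near",(400,410)),("rim far",(430,207)),("pointer",(515,437)),("tongue",(185,375))]:
    u,v=np.round(c0+np.array(p)/5).astype(int); print(n,(u,v),X[v,u].round(3))
t=pickle.load(open("top1.pkl","rb")); T=cloud(t)
for u,v in [(295,190),(370,160),(340,180),(263,220)]: print("top",(u,v),T[v,u].round(3))
# gripper points in scene cloud: near reported TCP
m=(np.abs(X[...,0]-.66)<.1)&(np.abs(X[...,1]-.08)<.1)&(X[...,2]>.075)&(X[...,2]<.4)
Q=X[m]
for a in np.arange(.075,.3,.025):
    q=Q[(Q[:,2]>a)&(Q[:,2]<a+.025)]; print(a.round(3),len(q),q.mean(0).round(3) if len(q) else "")
E
```

```text
tip (np.int64(295), np.int64(190)) [0.648 0.094 0.097]
tip up (np.int64(295), np.int64(188)) [0.651 0.09  0.103]
body (np.int64(295), np.int64(173)) [0.645 0.092 0.182]
wrist (np.int64(294), np.int64(161)) [0.639 0.099 0.245]
bench (np.int64(263), np.int64(199)) [ 0.788  0.152 -0.001]
bench (np.int64(333), np.int64(155)) [ 0.773 -0.246  0.031]
bench r (np.int64(303), np.int64(259)) [ 0.43   0.256 -0.004]
mat (np.int64(329), np.int64(207)) [0.539 0.014 0.028]
block top (np.int64(305), np.int64(203)) [0.602 0.084 0.052]
carton (np.int64(341), np.int64(208)) [0.484 0.003 0.051]
rim near (np.int64(323), np.int64(231)) [0.46  0.125 0.027]
rim far (np.int64(329), np.int64(190)) [ 0.614 -0.061  0.027]
pointer (np.int64(346), np.int64(236)) [0.38  0.084 0.029]
tongue (np.int64(280), np.int64(224)) [0.578 0.234 0.056]
top (295, 190) [0.564 0.137 0.029]
top (370, 160) [ 0.662 -0.103 -0.005]
top (340, 180) [ 0.592 -0.003  0.033]
top (263, 220) [0.475 0.239 0.003]
0.075 28 [0.652 0.087 0.091]
0.1 37 [0.654 0.09  0.113]
0.125 98 [0.657 0.091 0.137]
0.15 141 [0.649 0.089 0.164]
0.175 84 [0.643 0.087 0.184]
0.2 85 [0.636 0.1   0.215]
0.225 119 [0.635 0.099 0.239]
0.25 106 [0.64  0.1   0.262]
0.275 114 [0.638 0.1   0.288]
```

Depth puts the tip at the right x,y but about 27 mm higher than reported: tip at about 0.073, just above the stud tops, so it passed over them. I'll find the true height by lightly touching free bench behind the turntable.

```bash
python3 - <<'E'
from plant import robot; from h import *
p=robot.sense()["tcp_pos"]; robot.move_straight([p[0],p[1],.09],vel=.15)
robot.move_straight([.745,.04,.07],vel=.2)
print(robot.move_straight([.745,.04,-.035],vel=.05,contact_N=5))
s=robot.sense(); print(s["tcp_pos"],s["wrist_force"],s["t"],s["opening"],robot.nose_length)
robot.move_straight([.745,.04,.09],vel=.2); print(robot.sense()["t"])
E
```

```text
True
[ 0.74485338  0.03996138 -0.01997099] [-0.51016902 -0.28945551  3.80354994] 13.8917 0.0028767134805310363 0.011
14.6
```

The tips touch the bench at a TCP reading of -0.020, so tip height = reading + 0.020. This is 31 mm off nominal and agrees with the images. I'll redo the arc with that correction.

```bash
cat > push.py <<'E'
from plant import robot; from h import *; import pickle
Z=.025
def sweep(a0,a1,n,vel=.1):
    for a in np.linspace(a0,a1,n+1)[1:]:
        P,o=arc(a,Z); hit=robot.move_straight(P,vel=vel,attitude=o,contact_N=20)
        print(round(a),hit,np.round(robot.sense()["wrist_force"],1).tolist())
        if hit: break
E
python3 - <<'E'
from push import *
assert all(robot.inverse_kinematics(*arc(a,Z)) is not None for a in (-127,-110,-90,0,25))
robot.goto(*arc(-127,.12)); P,o=arc(-127,Z)
if robot.move_straight(P,vel=.1,contact_N=5): print("TOUCH",robot.sense()["tcp_pos"])
else: sweep(-127,21,15)
print(robot.sense()["t"])
f=robot.grab_frame("top"); pickle.dump(f,open("top2.pkl","wb"))
f=robot.grab_frame("scene"); crop(f,"pics/s2.png",243,149,403,269,5); pickle.dump(f,open("scene2.pkl","wb"))
E
```

```text
-117 False [0.3, 0.8, 0.3]
-107 False [-0.9, 0.1, -0.3]
-97 False [0.2, 0.4, -0.7]
-88 False [-0.1, -0.2, -0.9]
-78 False [-0.0, -0.1, -1.1]
-68 False [-0.5, 0.2, -0.6]
-58 False [-0.4, 0.4, 0.3]
-48 False [-0.0, -0.3, -0.3]
-38 False [-0.2, 0.3, -0.6]
-28 False [-0.2, 0.0, 0.3]
-18 False [0.4, -0.4, 0.1]
-9 False [0.6, 0.3, 0.3]
1 False [-0.3, -1.2, 0.8]
11 False [0.5, 0.1, 0.2]
21 False [-0.3, -0.2, 0.8]
23.05
```

View pics/s2.png

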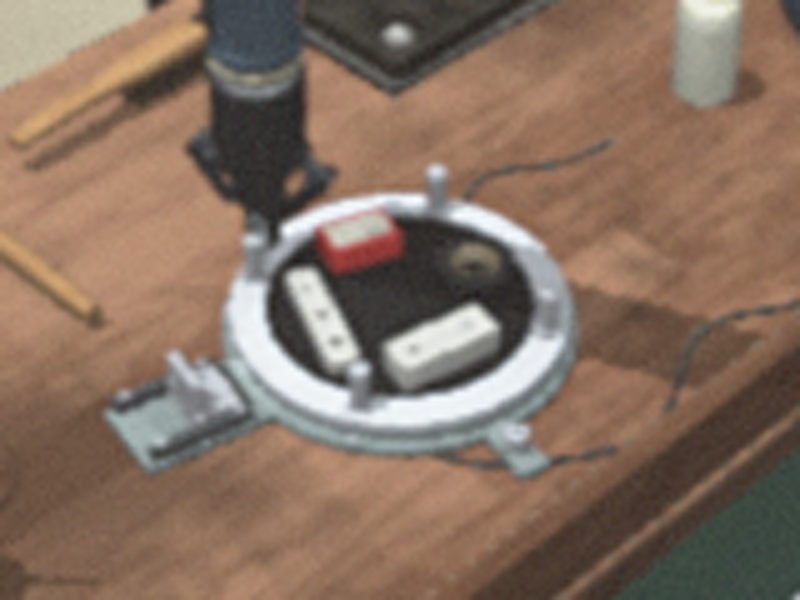

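The tray has turned: the block is now at crop (442,345), close to the pointer at (515,437). I'll measure the rotation from the stud tops before and after, and check it against the block itself.

```bash
python3 - <<'E'
import pickle; from h import *
f=pickle.load(open("scene2.pkl","rb")); W=lambda c,z: w(f,np.array(c,float)/5+[242.6,148.6],z)[:,:2]
az=lambda X,c: np.degrees(np.arctan2(X[:,1]-c[1],X[:,0]-c[0]))%360
A=W([(343,175),(461,362)],.07); B=W([(436,171),(358,367)],.07)
print(A.mean(0),B.mean(0)); print("before",az(A,C),"exp -21.7(338.3),158.9"); print("after",az(B,C),az(B,C)-[338.4-90,158.4-90])
print("ptr",W([(518,433)],.042),az(W([(518,433)],.042),C),"block top",az(W([(385,342),(485,303),(501,328),(402,366)],.056).mean(0)[None],C),W([(385,342),(485,303),(501,328),(402,366)],.056).round(3).tolist())
t=pickle.load(open("top2.pkl","rb")); crop(t,"pics/c2.png",240,140,380,265,5)
E
```

```text
[0.54651572 0.0427299 ] [0.54675316 0.04306317]
before [340.40135418 155.92495458] exp -21.7(338.3),158.9
after [303.32335853 118.47704716] [54.92335853 50.07704716]
ptr [[0.37351489 0.08975537]] [163.3565512] block top [159.39802414] [[0.502, 0.102], [0.479, 0.016], [0.451, 0.028], [0.474, 0.111]]
```

View pics/c2.png

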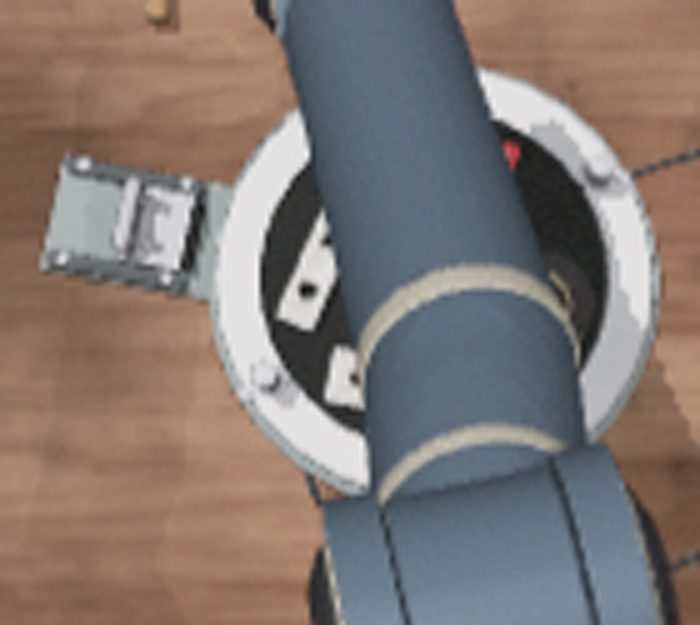

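The top crop shows two studs at (600,170) and (266,375), so the tray has turned about 141.9° (finger geometry predicts 141.4°). The remaining 3.7° comes next, then I'll lift clear towards the brake side and look.

```bash
python3 - <<'E'
from push import *
sweep(21,24.5,1,vel=.04)
P,o=arc(21.5,Z); robot.move_straight(P,vel=.05,attitude=o)
robot.move_straight([P[0],P[1],.13],vel=.25)
robot.goto([.45,.42,.25],arc(78.1,.13)[1])
f=robot.grab_frame("top"); pickle.dump(f,open("top3.pkl","wb")); crop(f,"pics/c3.png",240,140,380,265,5)
print(robot.sense()["t"])
E
```

```text
24 False [0.2, -0.7, 0.6]
25.9167
```

View pics/c3.png

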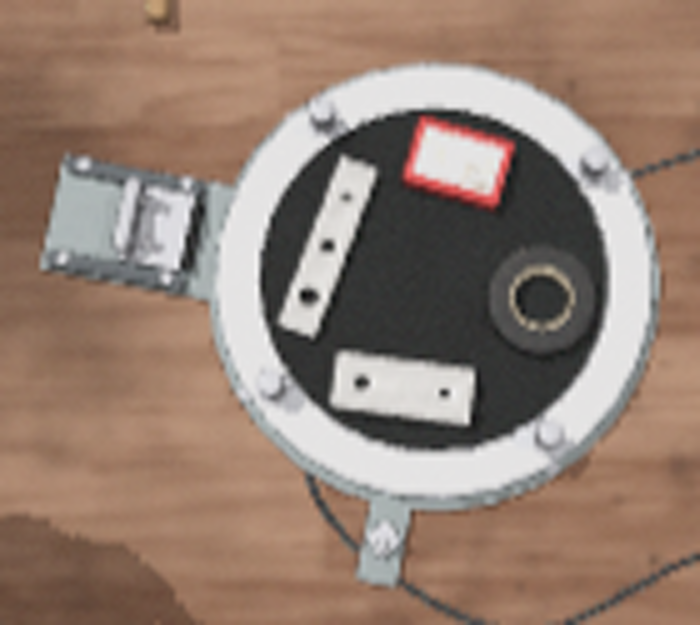

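Clear view: the block is at crop (403,388), the pointer at (384,538), and the studs at (322,113), (600,161), (270,383) and (552,433).

```bash
python3 - <<'E'
import pickle; from h import *
f=pickle.load(open("top3.pkl","rb")); g=pickle.load(open("top0.pkl","rb"))
W=lambda c,z: w(f,np.array(c,float)/5+[239.6,139.6],z)[:,:2]
az=lambda X: np.degrees(np.arctan2(X[:,1]-C[1],X[:,0]-C[0]))
S=W([(322,113),(270,383),(552,433),(600,161)],.07); a=az(S); print(S.mean(0),a,np.mean(a-np.array([0,90,180-360*0,-90]))) 
# block centre by colour segmentation, both frames
for n,F,r in [("0",g,(300,160,334,186)),("3",f,(303,206,337,229))]:
    im=F["image"].astype(int); u0,v0,u1,v1=r; m=np.zeros(im.shape[:2],np.uint8); m[v0:v1,u0:u1]=im[v0:v1,u0:u1].min(2)>110
    k,l,st,ce=cv2.connectedComponentsWithStats(m); i=1+st[1:,4].argmax(); X=w(F,[ce[i]],.055)[:,:2]; print(n,st[i],ce[i],X,az(X),np.hypot(*(X[0]-C)))
X=W([(333,351),(475,369),(471,425),(330,407)],.056); print(X.round(3).tolist(),az(X.mean(0)[None]))
print("ptr",az(W([(384,538)],.042)),az(W([(378,582)],.01)),az(W([(360,580),(397,586),(372,503),(411,508)],.01).mean(0)[None]))
E
```

```text
[0.54346243 0.03909823] [  34.23001471  123.01567494 -145.87023505  -56.82835463] -56.36322500957306
0 [300 160  34  24 473] [314.27061311 169.21775899] [[0.62279242 0.07554996]] [24.69258097] 0.08749253955713623
3 [306 210  29  15 322] [320.20186335 217.08074534] [[0.47547965 0.06025871]] [162.59607723] 0.07107413308650834
[[0.498, 0.102], [0.486, 0.017], [0.452, 0.02], [0.464, 0.104]] [162.32796939]
ptr [167.64185686] [167.9619127] [167.89543783]
```

The block is at bearing 162.4° and the pointer at 167.9°. The loose things lagged the tray by a few degrees, so what counts is the block's present position. It needs about 5.4° more, which I'll give it as one slow smooth push on the same stud.

```bash
python3 - <<'E'
from push import *
robot.goto(*arc(21.0,.20)); P,o=arc(21.0,Z)
if robot.move_straight(P,vel=.15,contact_N=5): print("TOUCH",robot.sense()["tcp_pos"])
else: sweep(21.0,30,1,vel=.03)
P,o=arc(26,Z); robot.move_straight(P,vel=.05,attitude=o)
robot.move_straight([P[0],P[1],.16],vel=.25)
robot.goto([.45,.42,.25],arc(78.1,.13)[1])
f=robot.grab_frame("top"); pickle.dump(f,open("top4.pkl","wb")); crop(f,"pics/c4.png",270,160,355,265,5.6)
print(robot.sense()["t"])
im=f["image"].astype(int); m=np.zeros(im.shape[:2],np.uint8); m[206:231,303:339]=im[206:231,303:339].min(2)>110
k,l,st,ce=cv2.connectedComponentsWithStats(m); i=1+st[1:,4].argmax(); X=w(f,[ce[i]],.055)[0]; print(st[i],ce[i],X,np.degrees(np.arctan2(X[1]-C[1],X[0]-C[0])))
E
```

```text
30 False [0.4, -0.4, 0.4]
32.05
[309 212  28  12 324] [322.41049383 217.58333333] [0.47382912 0.05364435 0.055     ] 168.09641261023194
```

View pics/c4.png

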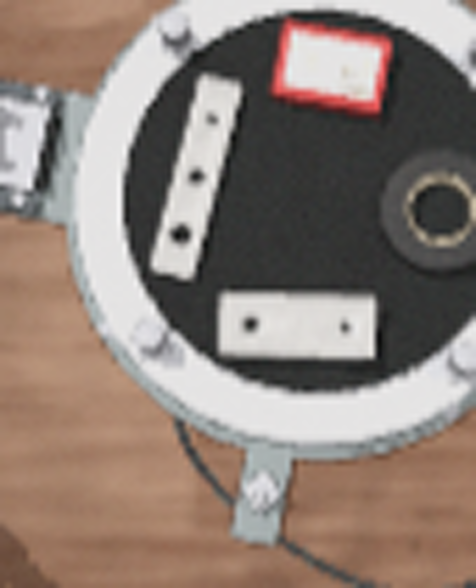

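The block is now at bearing 168.1° against the pointer's 167.9°. Next is the brake: come down behind the tongue and push towards the axis until it is firm.

```bash
python3 - <<'E'
from push import *
zb=.017
robot.goto(*arc(78.1,.20,r=.24)); P,o=arc(78.1,zb,r=.24)
if robot.move_straight(P,vel=.12,contact_N=5): print("TOUCH",robot.sense()["tcp_pos"])
else:
    h=robot.move_straight(arc(78.1,zb,r=.178)[0],vel=.025,contact_N=15)
    s=robot.sense(); print(h,np.hypot(*(np.array(s["tcp_pos"][:2])-C)),s["wrist_force"],s["t"])
    robot.move_straight(arc(78.1,zb,r=.24)[0],vel=.1)
    robot.move_straight(arc(78.1,.2,r=.24)[0],vel=.25)
    robot.goto([.45,.42,.25],o)
f=robot.grab_frame("top"); pickle.dump(f,open("top5.pkl","wb")); crop(f,"pics/c5.png",240,140,380,265,5)
print(robot.sense()["t"])
im=f["image"].astype(int); m=np.zeros(im.shape[:2],np.uint8); m[206:231,303:339]=im[206:231,303:339].min(2)>110
k,l,st,ce=cv2.connectedComponentsWithStats(m); i=1+st[1:,4].argmax(); X=w(f,[ce[i]],.055)[0]; print(ce[i],np.degrees(np.arctan2(X[1]-C[1],X[0]-C[0])))
E
```

```text
True 0.19725383751646267 [0.26384717 2.14217895 1.71943294] 36.2833
38.6333
[322.41049383 217.58333333] 168.09641261023194
```

View pics/c5.png

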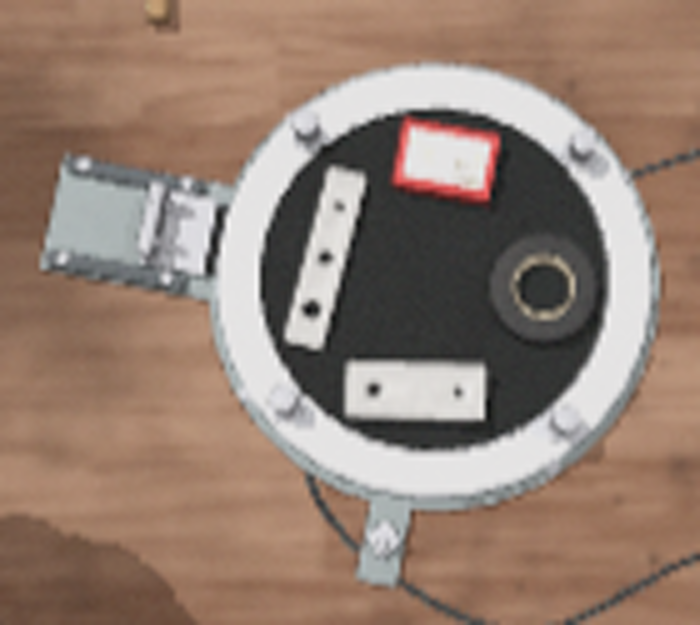

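The pad gap has closed, but the tongue only moved from about crop x 117 to 142, roughly 15 mm of the 20. The first stop may have been a force spike. I'll push once more, harder, and compare where it stops.

```bash
python3 - <<'E'
from push import *
zb=.017
robot.goto(*arc(78.1,.17,r=.232)); P,o=arc(78.1,zb,r=.232)
if robot.move_straight(P,vel=.15,contact_N=5): print("TOUCH",robot.sense()["tcp_pos"])
else:
    for r in (.212,.198,.178):
        h=robot.move_straight(arc(78.1,zb,r=r)[0],vel=.03,contact_N=28)
        s=robot.sense(); print(h,np.hypot(*(np.array(s["tcp_pos"][:2])-C)),np.round(s["wrist_force"],1),s["t"])
        if h: break
    robot.move_straight(arc(78.1,zb,r=.232)[0],vel=.12)
    robot.move_straight(arc(78.1,.17,r=.232)[0],vel=.25)
f=robot.grab_frame("top"); pickle.dump(f,open("top6.pkl","wb"))
s=robot.grab_frame("scene"); pickle.dump(s,open("scene6.pkl","wb"))
print(robot.sense()["t"])
a=cloud(pickle.load(open("scene2.pkl","rb"))); b=cloud(s)
az=np.radians(78.1); e=np.array([np.cos(az),np.sin(az)])
for Y in (a,b):
    d=Y[...,:2]-C; r=d@e; l=d@[-e[1],e[0]]; m=(np.abs(l)<.02)&(r>.15)&(r<.23)&(Y[...,2]>.045)&(Y[...,2]<.065); print(m.sum(),np.round(np.sort(r[m]),3))
E
```

```text
False 0.21219793656459182 [-0.1  0.4  0.5] 41.5083
False 0.19785343739682168 [-0.1  0.4 -0.5] 42.125
True 0.19769265711771636 [1.  2.3 0.8] 42.6083
43.9083
29 [0.19  0.191 0.191 0.192 0.192 0.192 0.192 0.193 0.193 0.193 0.195 0.195
 0.195 0.195 0.196 0.196 0.196 0.197 0.198 0.198 0.199 0.199 0.199 0.199
 0.199 0.199 0.2   0.2   0.201]
28 [0.172 0.175 0.176 0.177 0.177 0.178 0.179 0.179 0.179 0.179 0.179 0.18
 0.18  0.18  0.181 0.181 0.182 0.182 0.183 0.183 0.183 0.183 0.184 0.184
 0.184 0.184 0.185 0.187]
```

The second push stopped at the same radius (0.1977 against 0.1973) at 28 N, which points to a firm stop. I'll measure the shoe's travel by matching the tongue and shoe patch between top pictures.

```bash
python3 - <<'E'
import pickle; from h import *
a=pickle.load(open("top3.pkl","rb")); b=pickle.load(open("top5.pkl","rb")); s=8
up=lambda f: cv2.resize(cv2.cvtColor(f["image"],cv2.COLOR_RGB2GRAY)[165:210,240:300],None,fx=s,fy=s,interpolation=cv2.INTER_CUBIC)
A,B=up(a),up(b)
e=np.array([np.cos(np.radians(78.1)),np.sin(np.radians(78.1))])
for n,(u0,v0,u1,v1),z in [("tongue+shoe",(263,177,278,192),.05),("shoe",(268,178,279,191),.035),("tongue",(262,176,269,192),.057),("static guide post",(253,170,260,176),.022)]:
    t=A[(v0-165)*s:(v1-165)*s,(u0-240)*s:(u1-240)*s]; r=cv2.matchTemplate(B,t,cv2.TM_CCOEFF_NORMED); _,q,_,p=cv2.minMaxLoc(r)
    d=np.array(p)/s+[240,165]-[u0,v0]; X=w(b,[[u0,v0],[u0+d[0],v0+d[1]]],z)[:,:2]; print(n,q,d,"travel",-(X[1]-X[0])@e)
# tongue-top intensity profile along the radial, both frames (mean over width)
for f in (a,b):
    R=np.arange(.165,.21,.0025); P=[np.mean([cv2.getRectSubPix(cv2.cvtColor(f["image"],cv2.COLOR_RGB2GRAY),(1,1),tuple(map(float,px(f,[[*(C+r*e+l*np.array([-e[1],e[0]])),.057]])[0])))[0,0] for l in np.linspace(-.015,.015,7)]) for r in R]
    print(dict(zip(np.round(R*1e3,1).tolist(),np.round(P).astype(int).tolist())))
E
```

```text
tongue+shoe 0.9576355814933777 [4.875 0.75 ] travel 0.015203025839357655
shoe 0.9591296315193176 [4.75 0.75] travel 0.014962927249692863
tongue 0.9627207517623901 [4.875 0.625] travel 0.015056569747727526
static guide post 0.9993767142295837 [0. 0.] travel 0.0
{165.0: 215, 167.5: 202, 170.0: 197, 172.5: 188, 175.0: 170, 177.5: 159, 180.0: 153, 182.5: 129, 185.0: 103, 187.5: 132, 190.0: 192, 192.5: 213, 195.0: 204, 197.5: 168, 200.0: 168, 202.5: 172, 205.0: 175, 207.5: 178}
{165.0: 156, 167.5: 136, 170.0: 107, 172.5: 130, 175.0: 193, 177.5: 212, 180.0: 201, 182.5: 169, 185.0: 169, 187.5: 171, 190.0: 174, 192.5: 178, 195.0: 178, 197.5: 177, 200.0: 177, 202.5: 177, 205.0: 178, 207.5: 178}
```

```bash
python3 - <<'E'
import pickle; from h import *
e=np.array([np.cos(np.radians(78.1)),np.sin(np.radians(78.1))]); t=np.array([-e[1],e[0]])
for n in ("top0","top3","top5","top6"):
    f=pickle.load(open(n+".pkl","rb")); g=cv2.cvtColor(f["image"],cv2.COLOR_RGB2GRAY)
    R=np.arange(.124,.2,.002); P=[np.mean([cv2.getRectSubPix(g,(1,1),tuple(map(float,px(f,[[*(C+r*e+l*t),.03]])[0])))[0,0] for l in np.linspace(-.012,.012,7)]) for r in R]
    print(n,[f"{1e3*r:.0f}:{p:.0f}" for r,p in zip(R,P)])
# shoe extent from scene depth: heights along the radial line before/after
for n in ("scene2","scene6"):
    X=cloud(pickle.load(open(n+".pkl","rb"))); d=X[...,:2]-C; r=d@e; l=d@t
    print(n,[(int(a*1e3),(X[...,2][m].max()*1e3).round().astype(int)) for a in np.arange(.12,.215,.005) for m in [(np.abs(l)<.012)&(np.abs(r-a)<.0025)] if m.any()])
E
```

```text
top0 ['124:220', '126:221', '128:223', '130:223', '132:222', '134:209', '136:184', '138:175', '140:171', '142:169', '144:154', '146:133', '148:107', '150:67', '152:50', '154:53', '156:89', '158:171', '160:210', '162:214', '164:215', '166:215', '168:213', '170:203', '172:196', '174:196', '176:188', '178:169', '180:157', '182:151', '184:148', '186:130', '188:103', '190:99', '192:137', '194:185', '196:205', '198:208', '200:189']
top3 ['124:227', '126:227', '128:227', '130:227', '132:227', '134:215', '136:187', '138:177', '140:177', '142:175', '144:159', '146:137', '148:111', '150:69', '152:50', '154:55', '156:92', '158:175', '160:215', '162:219', '164:220', '166:220', '168:217', '170:208', '172:201', '174:201', '176:193', '178:174', '180:161', '182:155', '184:152', '186:134', '188:106', '190:102', '192:141', '194:189', '196:210', '198:212', '200:194']
top5 ['124:227', '126:227', '128:227', '130:227', '132:227', '134:195', '136:116', '138:66', '140:65', '142:130', '144:200', '146:218', '148:219', '150:219', '152:218', '154:213', '156:207', '158:202', '160:199', '162:183', '164:162', '166
[... 714 characters left out ...]
nt64(31)), (145, np.int64(14)), (155, np.int64(27)), (160, np.int64(26)), (165, np.int64(25)), (170, np.int64(28)), (175, np.int64(30)), (180, np.int64(35)), (185, np.int64(17)), (190, np.int64(59)), (195, np.int64(56)), (200, np.int64(56)), (205, np.int64(14)), (210, np.int64(14))]
scene6 [(120, np.int64(32)), (125, np.int64(31)), (130, np.int64(34)), (135, np.int64(33)), (140, np.int64(28)), (145, np.int64(26)), (150, np.int64(25)), (155, np.int64(28)), (160, np.int64(30)), (165, np.int64(273)), (170, np.int64(549)), (175, np.int64(554)), (180, np.int64(550)), (185, np.int64(552)), (190, np.int64(549)), (195, np.int64(549)), (200, np.int64(546)), (205, np.int64(548)), (210, np.int64(545))]
```

The black rubber pad moved from 149–156 mm to 136–142 mm from the axis. It now bears on the disc edge (135 mm) with no gap, so the brake is home. The arm is clear.

```bash
python3 -c "
from plant import robot
print(robot.sense()['t'],robot.close_job())"
```

```text
the job is handed in; nothing more can be done
43.9083 None
```

The job is handed in at 43.9 s: the guide block lies at bearing 168.1° against the pointer's 167.9°, and the brake stopped firmly twice with its pad against the turntable's edge after 15 mm of travel (not the nominal 20 mm); the loose things slipped a few degrees on the turntable during the turn, I did not re-measure the oil can, squeeze bottle and spanner, and the result has not been reported back.

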